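# Lock the mesh insert into the potting sieve

### The job

The mesh insert of the black potting sieve is lying loose on the sieve's three clips, turned the wrong way. Working with the fingertips only, never gripping or lifting it, push its grip bar round until the notch in its edge stands over the steel pin in the sieve wall; then press it down in the middle until it snaps past the clips and lies level and fully home on the ledge, with the pin in the notch. Leave the other things on the bench as they are.

Things in the scene. Friction and masses are not known exactly. Their poses are not given: they have to be found in the camera images.
- sieve: black plastic potting sieve, screwed to the bench: a round drum 194 mm across outside, 181 mm inside, rim 62 mm above the bench, in a pan 202 mm across. Origin: on the bench, on the drum's axis; z up. +x points to the pin; outside the wall there a boss 26 mm wide, up to the rim, holds the pin's steel bolt head (116 mm from the axis). Two screw-down ears point to +y and -y, 128 mm from the axis
- drum_centre (a point): on the drum's axis at the height of the seat ledge, 32 mm above the bench. A fixed stud here (13 mm thick, top 49 mm up) guides the insert as it turns and goes down, with 1 mm play. Three sprung clips in the wall, 48 mm long, at 60, 180 and 300 degrees from the sieve's +x, bear the insert at the start and snap over it when it is home; their tabs stand 6 mm above the rim
- insert: loose mesh insert, 0.2 kg: steel ring 177 mm across, 6 mm thick, round 9 mm wire mesh, with one notch 20 mm wide, 16 mm deep in its edge and a black grip bar on top. Origin: centre of the ring's underside; z up, +x to the notch. Origin 48 mm above the bench on the clips, 32 mm when home. About 1 N at a bar end turns it, either way; it stays where left. Pressed in the middle it snaps past the clips at about 15 N, in two jolts
- bar_top (a point): middle of the top of the insert's hub, where it is pressed: 22 mm above the insert's origin, so 70 mm above the bench at the start and 54 mm when home. The hub, 34 mm across, is the middle of the grip bar: 130 mm long, 15 mm wide (10 mm at the top), 16 mm high, same top, lying along the insert's x, one end pointing at the notch
- notch (a point): a point in the middle of the insert's notch, 82 mm from the insert's centre on its +x axis, 3 mm above its underside
- pin (a point): a point on the sieve's pin, 82 mm from the drum's axis on the sieve's +x axis, 38 mm above the bench. The pin is a level steel rod 10 mm thick that reaches inwards from the wall to 79 mm from the axis; its top is 43 mm up, 5 mm below the insert that rests on the clips, seen through the notch when this is above it; only there can the insert go home
- pot: bystander: white ceramic plant pot, 106 mm across the rim, 95 mm high, within 25 cm of the sieve's centre; origin at the centre of its underside
- tamper: bystander: olive-wood tamper standing on its 64 mm disc, 106 mm high, near the sieve; origin at the centre of its underside
- seed_tin: bystander: round tin 60 mm across, 85 mm high, beyond the sieve; origin at the centre of its underside
- dibber: bystander: lying wooden dibber with T handle and steel point, 180 mm long, 22 mm high, beyond the sieve; origin under its middle, point to its +x
- trowel: bystander: lying steel trowel with wooden handle, 300 mm long, 27 mm high, right of the sieve; origin under its neck, blade to its +x
- brush: bystander: lying flat bench brush with a wooden handle, about 200 mm long, left of the sieve; origin under its middle, bristles to its +x

How it is judged:
By the outcome, as a careful person would: the job done as asked, in the order asked, and still so for the second after the job is handed in, with the robot touching nothing.
It also fails if it takes over 58 s, if anything falls off the work surface, if the arm or the gripper's body presses on something with over 40 N, if the wrist force passes 120 N, or if a joint passes its speed limit or range.

### The arm

A 7-joint arm with a two-finger parallel gripper is mounted at the origin on the work surface. World frame = base frame: x ahead of the robot, y to its left, z up, the work surface at z = 0. Lengths are in m, angles in rad, forces in N, time in s.
With the tool pointing down it reaches from about 0.4 to 0.75 m from the base axis. Payload 19.5 kg.
Tool frame: the origin (TCP) lies on the front face of the gripper's body, between the roots of the fingers; the fingertips stand 73 mm ahead of it and the grasp point (between the pads) lies 54 mm ahead of it (env.tcp_to_tips is the z of the fingertips in the tool frame, in m); z points along the fingers, y is the line along which they close (so a half turn about z gives the same grasp; the last joint's range is limited). The gripper opens to 85 mm and grips with 20 to 120 N. Pads are 22 mm wide; open, the fingers measure 114 mm over their backs; the gripper's body (76 mm by 85 mm) begins 54 mm behind the grasp point. The pads swing forward as they close: fully open they stand 13 mm farther back than shut.
Start: joints at [-1.325, 0.707, -0.028, 1.485, 0.022, 0.951, -0.075], TCP at [0.163, 0.551, 0.304] pointing down, gripper open.
Joint ranges: [-2.71, 2.71], [-0.32, 2.16], [-1.57, 1.52], [0, 2.45], [-1.46, 4.6], [0, 2.02], [-2.83, 2.83]. Speed limits (rad/s): [1.89, 1.89, 2.57, 2.57, 3.01, 3.01, 3.01].

### API

Orientations are given as a unit quaternion [w, x, y, z].
In Python, from cell import env gives the robot as it stands.
- The arm moves only by the tool jog_arm, never from a script. Its argument "moves" is a list of rows, each an object with "offset": the shift along the tool's x, y, z in cm, a list of three; "spin": the turn about the tool's z in degrees. In form: [{"offset": [tx, ty, tz], "spin": spin}, ...]. A call has 1 to 12 rows; each row shifts and turns the commanded pose from where the row before left it, along the tool's axes as they then stand; what a row does not reach is not made up. A row lasts 1/12 s, in which the tool goes at most 41.7 mm and 7.16 degrees, less where a joint would pass 70% of its speed; a pose out of reach is approached as far as the arm can. A call with a gripper value outside its range is refused whole. "hand" is the opening, from -1 (shut) to 1 (fully open), so that 0 is half open, set as the call begins (left out, the last holds). The fingers move at their own pace and stop on an object; "force" is the grip in N (left out, the last holds). Time passes only in rows, so rows that do not move let the fingers close. It gives the time, the measured TCP pose, the force, the opening and the grip force at its end, in the units of the state.
- env.sense(): the state, without advancing time (a new reading comes with each control period).
- env.snapshot(name): name is "side" or "top" or "wrist"; returns the picture (420x560x3 uint8, red, green, blue); there is no depth.
- env.camera_params(name): a dict with "vfov" (degrees; the focal length in pixels is half the picture's height over the tangent of half this angle, whatever the lens; pixels are square), "cx", "cy" (the principal point, pixels), "eye" and "orientation" of the camera in the world; the wrist camera has in their place "tool_from_camera" (4x4, takes a point from camera to tool coordinates, whose origin is the TCP and whose axes are the flange's). Camera axes: x right, y down, z forward; pixel columns grow to the right and rows downward; lengths in m; the calibration is good to about 2 mm. A picture is of the moment at which its call begins: read the wrist's pose just before it. camera_params takes no time and is no camera call.
- env.finish_job(): hands the job in; it is judged then, once.
The state is a dict: "time_s": time; "joint_pos": joint angles; "joint_vel": joint speeds; "joint_efforts": joint torques, N m; "tcp_pos": TCP position; "eef_rot": TCP orientation; "force": force on the tool from outside, world axes, zero at the start; "wrist_torque": the same for the moment, N m; "gripper_width": opening from 0.0 (shut) to 1.0 (fully open); "gripper_force": force on a finger pad.
Only numpy, scipy, OpenCV 4.12 (cv2) and the standard library are available. Lean on these libraries where they do the work, as an engineer would, in place of code of your own. Each camera call takes 0.05 s, during which the arm holds its last target. There are 200 camera calls.

## Working session

There is one attempt and no reset: what is moved stays moved. The work goes in short steps, Python scripts to look and compute and a tool call to move; the robot and the scene stay as the last step left them, time stands still between calls to the robot, and variables do not carry over. Pictures are saved under pics/ and viewed, at most 10 in all, crops included, and the job is handed in when it is done.

Besides the shell and the picture viewer there is one more tool, called after "Call:" by a JSON object that holds its "op" and its "data". jog_arm: Moves the arm, as the interface text tells. Its arguments: {"type":"object","properties":{"moves":{"type":"array"},"hand":{"type":"number"},"force":{"type":"number"}},"required":["moves"]}

```bash
mkdir -p pics; ls; python3 - <<'E'
from cell import env
import cv2,numpy as np
s=env.sense();print(s['time_s'],s['tcp_pos'],s['eef_rot'],env.tcp_to_tips)
a=env.snapshot('top');b=env.snapshot('side')
for n in('top','side','wrist'):print(n,env.camera_params(n))
cv2.imwrite('pics/top0.png',a[...,::-1]);cv2.imwrite('pics/side0.png',b[...,::-1])
E
```

```text
pics
0.0 [0.16315034 0.55119684 0.30345232] [-5.25685885e-05  1.43393600e-01  9.89665606e-01 -5.11754491e-04] 0.0726
top {'vfov': 46.60203570556893, 'cx': 277.68824287653416, 'cy': 199.18813397348086, 'eye': array([0.4093453 , 0.04354693, 1.4436591 ]), 'orientation': array([ 0.03795874, -0.69648258,  0.71451739, -0.0541852 ])}
side {'vfov': 46.13360168919807, 'cx': 274.77544462471525, 'cy': 211.24998917749957, 'eye': array([-0.08886932, -1.1304342 ,  0.9949941 ]), 'orientation': array([-0.44272873,  0.85830194, -0.22882258,  0.12226728])}
wrist {'vfov': 67.93739091548647, 'cx': 283.20790531359313, 'cy': 203.8609406000739, 'tool_from_camera': array([[-4.87809886e-04, -9.60935702e-01, -2.76771276e-01,
         6.97626669e-02],
       [ 9.99999881e-01, -4.64484670e-04, -1.49834643e-04,
        -5.10481420e-04],
       [ 1.54254428e-05, -2.76771317e-01,  9.60935814e-01,
        -6.98357924e-02],
       [ 0.00000000e+00,  0.00000000e+00,  0.00000000e+00,
         1.00000000e+00]])}
```

View pics/top0.png

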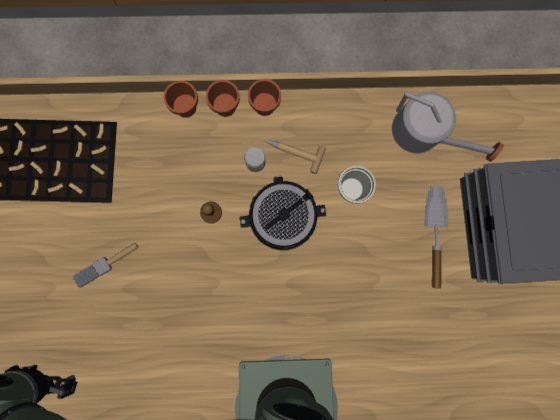

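View pics/side0.png

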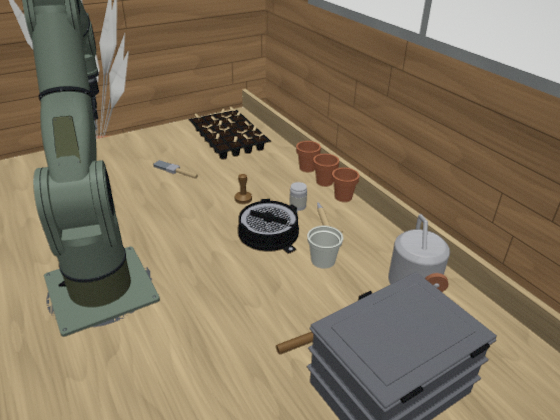

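The top view shows the sieve at about (284,214), with ears at (245,222) and (321,210) and the boss at about (278,181), pointing away from the robot. The bar runs diagonally from about (263,229) to (308,198). The side view agrees. I still have to find which end has the notch.

```bash
cat > h.py <<'E'
from cell import env
import cv2,numpy as np
from scipy.spatial.transform import Rotation as R
def rot(q): return R.from_quat(np.r_[q[1:],q[0]]).as_matrix()
def cam(n,s=None):
    c=env.camera_params(n);f=210/np.tan(np.radians(c['vfov'])/2)
    if n=='wrist':
        T=c['tool_from_camera'];Q=rot(s['eef_rot']);M=Q@T[:3,:3];e=Q@T[:3,3]+s['tcp_pos']
    else: M=rot(c['orientation']);e=c['eye']
    return f,c['cx'],c['cy'],M,e
def ray(C,u,v,z):
    f,cx,cy,M,e=C;d=M@np.array([(u-cx)/f,(v-cy)/f,1]);return e+d*(z-e[2])/d[2]
def proj(C,p):
    f,cx,cy,M,e=C;q=M.T@(np.asarray(p)-e);return f*q[0]/q[2]+cx,f*q[1]/q[2]+cy
E
python3 - <<'E'
from h import *
C=cam('top');a=cv2.imread('pics/top0.png')
for n,u,v,z in(('earL',245,222,.01),('earR',321,210,.01),('boss',278,180,.06),('barA',263,229,.07),('barB',308,198,.07),('ctr',284,214,.065),('pot',357,184,.095),('tamp',209,210,.1),('tin',255,157,.085)):print(n,ray(C,u,v,z).round(3))
c=a[165:265,229:339];cv2.imwrite('pics/c0.png',cv2.resize(c,None,fx=6,fy=6,interpolation=cv2.INTER_CUBIC))
E
```

```text
earL [0.532 0.106 0.01 ]
earR [ 0.562 -0.119  0.01 ]
boss [0.646 0.007 0.06 ]
barA [0.505 0.053 0.07 ]
barB [ 0.59  -0.077  0.07 ]
ctr [ 0.547 -0.007  0.065]
pot [ 0.624 -0.214  0.095]
tamp [0.56  0.201 0.1  ]
tin [0.71  0.071 0.085]
```

View pics/c0.png

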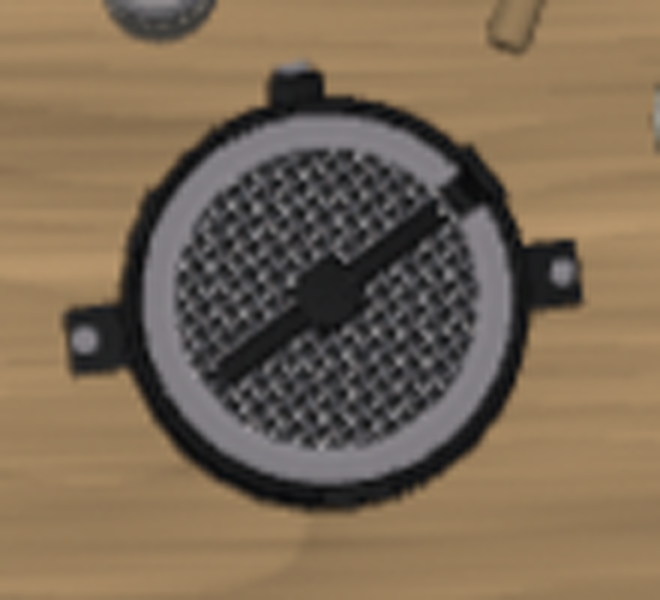

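The crop shows the hub at (330,293), the notch at its upper right at (468,188), the boss bolt at (295,67), and ear screws at (86,340) and (562,270). The notch has to turn counter-clockwise.

```bash
python3 - <<'E'
from h import *
C=cam('top')
f=lambda u,v,z:ray(C,229+(u+.5)/6-.5,165+(v+.5)/6-.5,z)
hub=f(330,293,.07);n=f(468,188,.052);b=f(295,67,.055);e1=f(86,340,.01);e2=f(562,270,.01)
m=(e1+e2)/2;print('hub',hub,'earmid',m,np.linalg.norm(e1-e2))
ang=lambda d:np.degrees(np.arctan2(d[1],d[0]))
print('notch',ang(n-hub),np.linalg.norm(n-hub),'boss',ang(b-hub),ang(b-m),'ears-90',ang(e1-e2)-90)
s=env.sense();Q=rot(s['eef_rot']);print(Q.round(3))
d=hub-s['tcp_pos'];print('toolaxes to hub cm',(Q.T@d*100).round(1))
E
```

```text
hub [ 0.54808304 -0.00608294  0.07      ] earmid [ 0.54833008 -0.00551544  0.01      ] 0.23711072842273798
notch -53.382113539612 0.08719440504488438 boss 6.765806382407868 6.491879755511245 ears-90 6.967501036015491
[[-0.959  0.284 -0.   ]
 [ 0.284  0.959 -0.001]
 [-0.    -0.001 -1.   ]]
toolaxes to hub cm [-52.7 -42.5  23.4]
```

Call:
{"op": "jog_arm", "data": {"moves": [{"offset": [-2.2,-1.77,0],"spin": 0},{"offset": [-2.2,-1.77,0],"spin": 0},{"offset": [-2.2,-1.77,0],"spin": 0},{"offset": [-2.2,-1.77,0],"spin": 0},{"offset": [-2.2,-1.77,0],"spin": 0},{"offset": [-2.2,-1.77,0],"spin": 0},{"offset": [-2.2,-1.77,0],"spin": 0},{"offset": [-2.2,-1.77,0],"spin": 0},{"offset": [-2.2,-1.77,0],"spin": 0},{"offset": [-2.2,-1.77,0],"spin": 0},{"offset": [-2.2,-1.77,0],"spin": 0},{"offset": [-2.2,-1.77,0],"spin": 0}], "hand": 1}}

```text
time_s: 1.1
tcp_pos: [0.3566, 0.2715, 0.3038]
eef_rot: [-0.0, 0.143, 0.99, -0.0]
force: [0.0, 0.1, 0.9]
gripper_width: 1.0
gripper_force: 0.0
```

Call:
{"op": "jog_arm", "data": {"moves": [{"offset": [-2.2,-1.77,0],"spin": 0},{"offset": [-2.2,-1.77,0],"spin": 0},{"offset": [-2.2,-1.77,0],"spin": 0},{"offset": [-2.2,-1.77,0],"spin": 0},{"offset": [-2.2,-1.77,0],"spin": 0},{"offset": [-2.2,-1.77,0],"spin": 0},{"offset": [-2.2,-1.77,0],"spin": 0},{"offset": [-2.2,-1.77,0],"spin": 0},{"offset": [-2.2,-1.77,0],"spin": 0},{"offset": [-2.2,-1.77,0],"spin": 0},{"offset": [-2.2,-1.77,0],"spin": 0},{"offset": [-2.2,-1.77,0],"spin": 0}]}}

```text
time_s: 2.1
tcp_pos: [0.5494, -0.0072, 0.3037]
eef_rot: [-0.0, 0.143, 0.99, -0.0]
force: [0.1, 0.7, 0.6]
gripper_width: 0.998
gripper_force: 0.0
```

Call:
{"op": "jog_arm", "data": {"moves": [{"offset": [0,0,0],"spin": 7},{"offset": [0,0,0],"spin": 7},{"offset": [0,0,0],"spin": 7},{"offset": [0,0,0],"spin": 7},{"offset": [0,0,0],"spin": 7},{"offset": [0,0,0],"spin": 7},{"offset": [0,0,0],"spin": 7},{"offset": [0,0,0],"spin": 7},{"offset": [0,0,0],"spin": 7},{"offset": [0,0,0],"spin": 7},{"offset": [0,0,0],"spin": 7},{"offset": [0,0,0],"spin": 7}]}}

```text
time_s: 3.1
tcp_pos: [0.5488, -0.0058, 0.3037]
eef_rot: [-0.0, 0.771, 0.637, -0.0]
force: [-0.2, 0.4, -0.4]
gripper_width: 1.005
gripper_force: 0.0
```

Call:
{"op": "jog_arm", "data": {"moves": [{"offset": [0,0,0],"spin": 7},{"offset": [0,0,0],"spin": 7},{"offset": [0,0,0],"spin": 7},{"offset": [0,0,0],"spin": 7},{"offset": [0,0,0],"spin": 7},{"offset": [0,0,0],"spin": 7},{"offset": [0,0,0],"spin": 7},{"offset": [0,0,0],"spin": 7},{"offset": [0,0,0],"spin": 7},{"offset": [0,0,0],"spin": 7},{"offset": [0,0,0],"spin": 7},{"offset": [0,0,0],"spin": 7}]}}

```text
time_s: 4.1
tcp_pos: [0.5488, -0.0057, 0.3037]
eef_rot: [0.0, 0.999, -0.042, -0.0]
force: [0.1, -0.2, 0.1]
gripper_width: 0.992
gripper_force: 0.0
```

Take one close wrist look before descending.

```bash
python3 - <<'E'
from h import *
s=env.sense();a=env.snapshot('wrist');cv2.imwrite('pics/w1.png',a[...,::-1])
C=cam('wrist',s);print(rot(s['eef_rot']).round(3),s['joint_pos'].round(2))
c=np.array([.5483,-.0057,0])
for nm,r,an,z in(('hub',0,0,.07),('bolt',.116,6.8,.05),('notch',.082,-53.4,.051),('barend',.065,-53.4,.07)):
  t=np.radians(an);print(nm,np.round(proj(C,c+[r*np.cos(t),r*np.sin(t),z]),1))
E
```

```text
[[ 0.996 -0.084 -0.   ]
 [-0.084 -0.996 -0.   ]
 [-0.     0.    -1.   ]] [-0.41  0.78  0.75  1.59 -0.6   1.01 -1.13]
hub [282.6 188.2]
bolt [258.2  68.1]
notch [343.5 131.5]
barend [333.3 144.5]
```

View pics/w1.png

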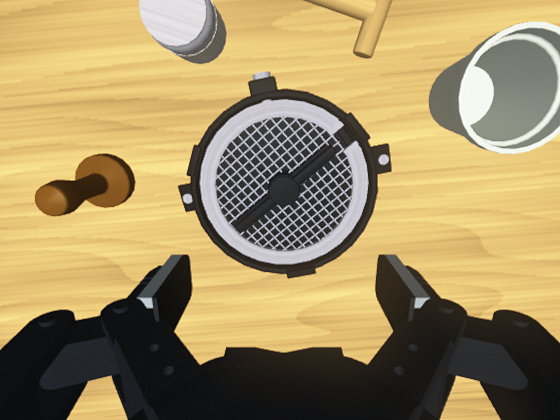

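The wrist view shows the hub at (285,188), the notch at (345,133) and the bolt at (261,76), all within 2 mm of the estimate. The open pad tips sit about 60 mm ahead of the TCP. I will lower them on either side of the bar.

Call:
{"op": "jog_arm", "data": {"moves": [{"offset": [-0.06,0.1,1.5],"spin": 0},{"offset": [0,0,2.5],"spin": 0},{"offset": [0,0,2.5],"spin": 0},{"offset": [0,0,2.5],"spin": 0},{"offset": [0,0,2.5],"spin": 0},{"offset": [0,0,2.5],"spin": 0},{"offset": [0,0,1.5],"spin": 0},{"offset": [0,0,1.2],"spin": 0},{"offset": [0,0,1.0],"spin": 0},{"offset": [0,0,0.6],"spin": 0},{"offset": [0,0,0],"spin": 0},{"offset": [0,0,0],"spin": 0}]}}

```text
time_s: 5.15
tcp_pos: [0.5483, -0.0069, 0.1212]
eef_rot: [0.0, 0.999, -0.039, 0.0]
force: [0.0, 0.7, 0.1]
gripper_width: 1.004
gripper_force: 0.0
```

Call:
{"op": "jog_arm", "data": {"moves": [{"offset": [0,0,0],"spin": -5},{"offset": [0,0,0],"spin": -5},{"offset": [0,0,0],"spin": -5},{"offset": [0,0,0],"spin": -5},{"offset": [0,0,0],"spin": -5},{"offset": [0,0,0],"spin": -5},{"offset": [0,0,0],"spin": -5},{"offset": [0,0,0],"spin": -5},{"offset": [0,0,0],"spin": -5},{"offset": [0,0,0],"spin": -5},{"offset": [0,0,0],"spin": -5},{"offset": [0,0,0],"spin": 0}]}}

```text
time_s: 6.15
tcp_pos: [0.5485, -0.007, 0.1218]
eef_rot: [0.0, 0.903, 0.429, 0.001]
force: [0.0, 0.6, 0.4]
gripper_width: 1.001
gripper_force: 0.0
```

```bash
python3 - <<'E'
from h import *
s=env.sense();print(s['wrist_torque'].round(2),s['force'].round(1),s['joint_pos'].round(2))
q=rot(s['eef_rot']);print(np.degrees(np.arctan2(q[1,1],q[0,1])))
a=env.snapshot('wrist');cv2.imwrite('pics/w2.png',a[...,::-1])
E
```

```text
[-0.05 -0.02 -0.08] [0.  0.6 0.4] [-0.19  0.97  0.28  1.75 -0.5   0.49 -0.27]
-39.217727087443556
```

View pics/w2.png

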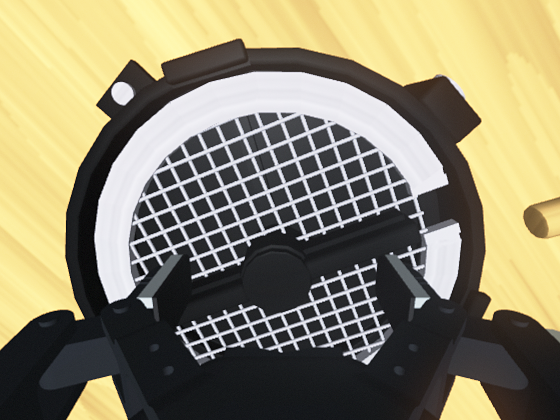

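The push works: the right pad tip at (390,260) bears on the bar. The notch is at about (441,205), the hub at (276,277), and the boss is upper right at about (450,105).

```bash
python3 - <<'E'
from h import *
s=env.sense();C=cam('wrist',s)
ang=lambda d:np.degrees(np.arctan2(d[1],d[0]))
h=ray(C,276,277,.07);print('hub',h)
c=np.array([.5482,-.0068,0])
a1=ray(C,444,183,.054);a2=ray(C,458,222,.054);m=(a1+a2)/2
for o in(h,c):print('notch',ang(m-o),np.linalg.norm((m-o)[:2]),np.linalg.norm(a1-a2),'earL',ang(ray(C,122,94,.012)-o))
E
```

```text
hub [ 0.54760864 -0.00397309  0.07      ]
notch -19.743166120244616 0.08526833399755704 0.020739419446652505 earL 97.45369908187538
notch -18.06016871735848 0.08379294151529429 0.020739419446652505 earL 97.5601154106803
```

Call:
{"op": "jog_arm", "data": {"moves": [{"offset": [0,0,0],"spin": -4},{"offset": [0,0,0],"spin": -4},{"offset": [0,0,0],"spin": -4},{"offset": [0,0,0],"spin": -4},{"offset": [0,0,0],"spin": -4},{"offset": [0,0,0],"spin": -3},{"offset": [0,0,0],"spin": -2},{"offset": [0,0,0],"spin": 0},{"offset": [0,0,0],"spin": 0}]}}

```text
time_s: 6.95
tcp_pos: [0.5482, -0.0068, 0.1211]
eef_rot: [0.0, 0.791, 0.611, -0.0]
force: [0.3, 2.0, 1.3]
gripper_width: 1.0
gripper_force: 0.9
```

```bash
python3 - <<'E'
from h import *
s=env.sense();np.save('s3.npy',s,allow_pickle=True)
q=rot(s['eef_rot']);print(np.degrees(np.arctan2(q[1,1],q[0,1])),s['tcp_pos'])
a=env.snapshot('wrist');cv2.imwrite('pics/w3.png',cv2.resize(a[:300,:,::-1],None,fx=1.4,fy=1.4))
E
```

```text
-14.646560694557124 [ 0.54824995 -0.00682519  0.12110095]
```

View pics/w3.png

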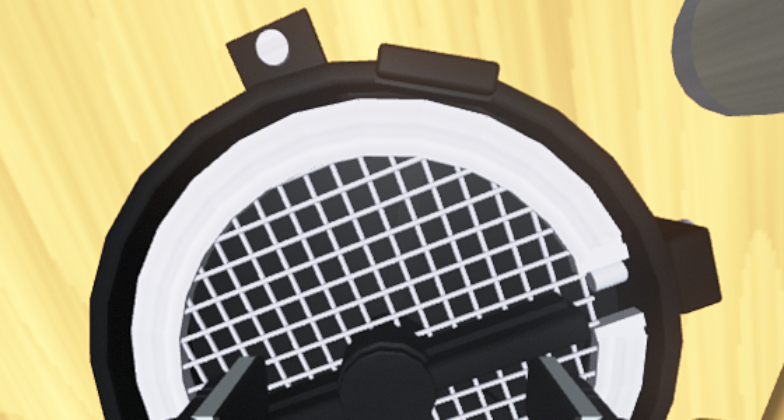

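The pin is now visible in the notch, at about (607,276) in the enlarged picture. The notch edges are at about (622,252) and (625,314), so a few more degrees are needed.

```bash
python3 - <<'E'
from h import *
s=np.load('s3.npy',allow_pickle=True).item();C=cam('wrist',s)
f=lambda u,v,z:ray(C,u/1.4,v/1.4,z)
c=np.array([.5482,-.0068,0]);q=lambda p:(np.degrees(np.arctan2(*(p-c)[1::-1])).round(1),np.hypot(*(p-c)[:2]).round(4))
for n,u,v,z in(('edU',624,250,.054),('edL outer',642,312,.054),('edL inner',600,323,.054),('pin in',594,282,.041),('pin out',624,270,.042),('ear',272,47,.012),('bolt',686,222,.05),('hub',388,375,.07)):print(n,q(f(u,v,z)),f(u,v,z).round(4))
E
```

```text
edU (np.float64(15.2), np.float64(0.0842)) [0.6294 0.0152 0.054 ]
edL outer (np.float64(-0.4), np.float64(0.0847)) [ 0.6329 -0.0073  0.054 ]
edL inner (np.float64(-0.7), np.float64(0.0706)) [ 0.6188 -0.0077  0.054 ]
pin in (np.float64(6.7), np.float64(0.0761)) [0.6238 0.002  0.041 ]
pin out (np.float64(7.2), np.float64(0.0867)) [0.6342 0.0041 0.042 ]
ear (np.float64(97.9), np.float64(0.1186)) [0.532  0.1107 0.012 ]
bolt (np.float64(13.5), np.float64(0.1065)) [0.6517 0.0181 0.05  ]
hub (np.float64(95.1), np.float64(0.0066)) [ 5.476e-01 -2.000e-04  7.000e-02]
```

By angle the notch centre is at about 7.3° and the pin at about 7°, so they are aligned and the offset in the picture is parallax. I'll back off, rise, shut the fingers and check again.

Call:
{"op": "jog_arm", "data": {"moves": [{"offset": [0,0,0],"spin": 4},{"offset": [0,0,0],"spin": 4},{"offset": [0,0,-1],"spin": 0},{"offset": [0,0,-2],"spin": 0},{"offset": [0,0,-2.5],"spin": 0},{"offset": [0,0,-2.5],"spin": 0},{"offset": [0,0,-1],"spin": 0},{"offset": [0,0,0],"spin": 0}]}}

```text
time_s: 7.67
tcp_pos: [0.5488, -0.007, 0.2136]
eef_rot: [0.001, 0.831, 0.556, 0.001]
force: [0.3, -0.2, -0.7]
gripper_width: 0.995
gripper_force: 0.0
```

Call:
{"op": "jog_arm", "data": {"moves": [{"offset": [0,0,0],"spin": 0},{"offset": [0,0,0],"spin": 0},{"offset": [0,0,0],"spin": 0},{"offset": [0,0,0],"spin": 0},{"offset": [0,0,0],"spin": 0},{"offset": [0,0,0],"spin": 0},{"offset": [0,0,0],"spin": 0},{"offset": [0,0,0],"spin": 0},{"offset": [0,0,0],"spin": 0},{"offset": [0,0,0],"spin": 0},{"offset": [0,0,0],"spin": 0},{"offset": [0,0,0],"spin": 0}], "hand": -1}}

```text
time_s: 8.67
tcp_pos: [0.5482, -0.0068, 0.2109]
eef_rot: [0.0, 0.831, 0.556, -0.0]
force: [-1.0, -0.9, 0.2]
gripper_width: 0.0
gripper_force: 0.0
```

```bash
python3 - <<'E'
from h import *
s=env.sense();np.save('s4.npy',s,allow_pickle=True);C=cam('wrist',s)
print(s['tcp_pos'],rot(s['eef_rot']).round(3),proj(C,[.5482,-.0068,.07]))
a=env.snapshot('wrist');cv2.imwrite('pics/w4.png',cv2.resize(a[:,:,::-1],None,fx=1.4,fy=1.4))
E
```

```text
[ 0.5482109  -0.0068341   0.21090041] [[ 0.383  0.924 -0.   ]
 [ 0.924 -0.383 -0.   ]
 [-0.    -0.    -1.   ]] (np.float64(282.53703947329313), np.float64(216.0430761922133))
```

View pics/w4.png

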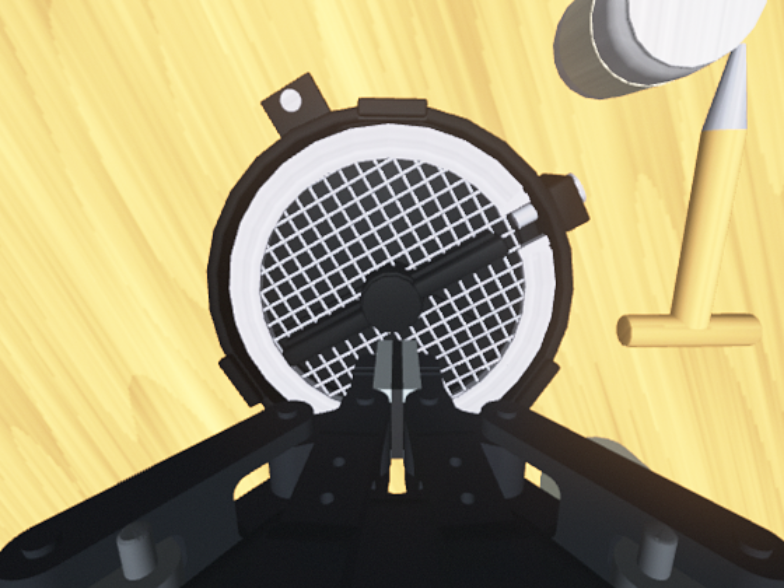

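The picture (1.4x) shows the hub at (391,301) and the pin lit at (523,215), lying in the notch between edges at about (517,203) and (540,240). I'll convert these to angles.

```bash
python3 - <<'E'
from h import *
s=np.load('s4.npy',allow_pickle=True).item();C=cam('wrist',s)
a=cv2.imread('pics/w4.png');cv2.imwrite('pics/w4c.png',cv2.resize(a[170:270,470:610],None,fx=5,fy=5,interpolation=cv2.INTER_CUBIC))
f=lambda u,v,z:ray(C,u/1.4,v/1.4,z)
print(f(391,301,.07))
E
```

```text
[ 0.54636499 -0.00519419  0.07      ]
```

View pics/w4c.png

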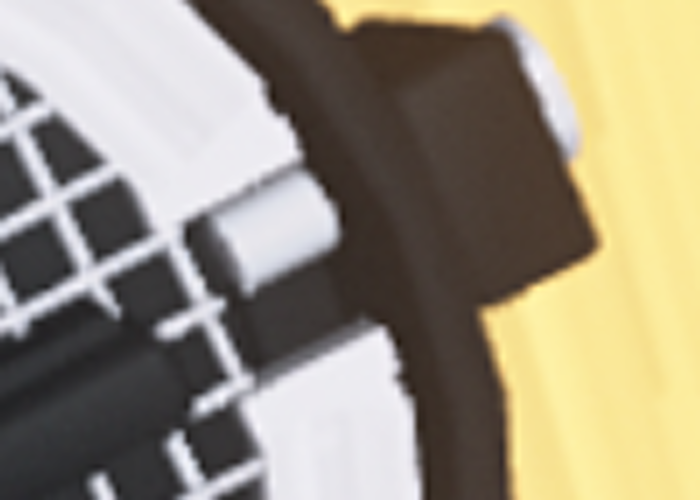

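The crop shows the pin with its lower silhouette from (250,290) to (342,238). The upper notch edge runs from (165,222) to (303,160) and the lower edge from (245,385) to (380,325).

```bash
python3 - <<'E'
from h import *
s=np.load('s4.npy',allow_pickle=True).item();C=cam('wrist',s)
f=lambda x,y,z:ray(C,(470+x/5)/1.4,(170+y/5)/1.4,z)
t=np.radians(7.2);e=np.array([np.cos(t),np.sin(t),0]);n=np.array([-e[1],e[0],0])
c=np.array([.5475,-.0065,0])
for nm,x,y,z in(('U out',303,160,.054),('U in',165,222,.054),('L out',380,325,.054),('L in',245,385,.054),('pin lo in',250,290,.038),('pin lo out',342,238,.038),('pin up in',208,220,.041),('pin up out',300,170,.041)):
  p=f(x,y,z)-c;print(nm,(p@e*1e3).round(1),(p@n*1e3).round(1))
E
```

```text
U out 85.0 7.7
U in 70.0 9.1
L out 84.8 -11.8
L in 69.8 -10.5
pin lo in 77.3 -6.0
pin lo out 88.7 -5.8
pin up in 76.1 4.0
pin up out 87.1 3.9
```

The notch centre is within about 1 mm of the pin, against 5 mm clearance per side. Now I press the hub with the shut fingertips.

Call:
{"op": "jog_arm", "data": {"moves": [{"offset": [0.07,-0.1,1.0],"spin": 0},{"offset": [0,0,1.8],"spin": 0},{"offset": [0,0,1.8],"spin": 0},{"offset": [0,0,1.0],"spin": 0},{"offset": [0,0,0.6],"spin": 0},{"offset": [0,0,0.2],"spin": 0},{"offset": [0,0,0.2],"spin": 0},{"offset": [0,0,0.2],"spin": 0},{"offset": [0,0,0.2],"spin": 0},{"offset": [0,0,0],"spin": 0}]}}

```text
time_s: 9.55
tcp_pos: [0.5476, -0.0056, 0.1412]
eef_rot: [0.0, 0.831, 0.556, 0.0]
force: [-0.6, 0.5, 0.8]
gripper_width: 0.002
gripper_force: 0.5
```

Call:
{"op": "jog_arm", "data": {"moves": [{"offset": [0,0,0.15],"spin": 0},{"offset": [0,0,0.15],"spin": 0},{"offset": [0,0,0.15],"spin": 0},{"offset": [0,0,0.15],"spin": 0},{"offset": [0,0,0.15],"spin": 0},{"offset": [0,0,0],"spin": 0}]}}

```text
time_s: 10.05
tcp_pos: [0.5476, -0.0061, 0.1332]
eef_rot: [0.0, 0.831, 0.556, -0.0]
force: [-0.5, 0.2, 0.7]
gripper_width: 0.002
gripper_force: 0.0
```

Call:
{"op": "jog_arm", "data": {"moves": [{"offset": [0,0,0.15],"spin": 0},{"offset": [0,0,0.15],"spin": 0},{"offset": [0,0,0.15],"spin": 0},{"offset": [0,0,0.1],"spin": 0},{"offset": [0,0,0],"spin": 0}]}}

```text
time_s: 10.47
tcp_pos: [0.5475, -0.0058, 0.1277]
eef_rot: [-0.0, 0.831, 0.556, -0.0]
force: [0.2, 0.3, -0.1]
gripper_width: 0.001
gripper_force: 0.0
```

Call:
{"op": "jog_arm", "data": {"moves": [{"offset": [0,0,0.1],"spin": 0},{"offset": [0,0,0.1],"spin": 0},{"offset": [0,0,0.1],"spin": 0},{"offset": [0,0,0],"spin": 0},{"offset": [0,0,0],"spin": 0}]}}

```text
time_s: 10.88
tcp_pos: [0.5476, -0.0059, 0.1265]
eef_rot: [0.0, 0.831, 0.556, 0.001]
force: [-8.6, 1.5, 39.2]
gripper_width: -0.004
gripper_force: 19.0
```

It stopped firmly at tip height 53.9 mm, which is the home height, with 39 N. I'll retreat and verify.

Call:
{"op": "jog_arm", "data": {"moves": [{"offset": [0,0,-0.3],"spin": 0},{"offset": [0,0,-1.0],"spin": 0},{"offset": [0,0,-2.5],"spin": 0},{"offset": [0,0,-2.5],"spin": 0},{"offset": [0,0,-2.5],"spin": 0},{"offset": [0,0,-2.5],"spin": 0},{"offset": [0,0,-1.0],"spin": 0},{"offset": [0,0,0],"spin": 0},{"offset": [0,0,0],"spin": 0}]}}

```text
time_s: 11.63
tcp_pos: [0.5475, -0.0057, 0.2483]
eef_rot: [0.0, 0.831, 0.556, 0.0]
force: [-1.2, 0.9, -0.6]
gripper_width: -0.001
gripper_force: 0.0
```

```bash
python3 - <<'E'
from h import *
s=env.sense();C=cam('wrist',s);print(s['time_s'],s['tcp_pos'],s['force'])
c=np.array([.5475,-.0065,0])
for z in(.038,.054):print('ring radius px',[np.round(np.array(proj(C,c+[.0885*np.cos(t),.0885*np.sin(t),z]))*1.4) for t in np.radians([97,187,277])])
a=env.snapshot('wrist');cv2.imwrite('pics/w5.png',cv2.resize(a[:,:,::-1],None,fx=1.4,fy=1.4))
E
```

```text
11.6333 [ 0.54754406 -0.00568347  0.24826292] [-1.16812754  0.85148361 -0.57664366]
ring radius px [array([325., 149.]), array([284., 332.]), array([457., 376.])]
ring radius px [array([320., 148.]), array([278., 342.]), array([461., 387.])]
```

View pics/w5.png

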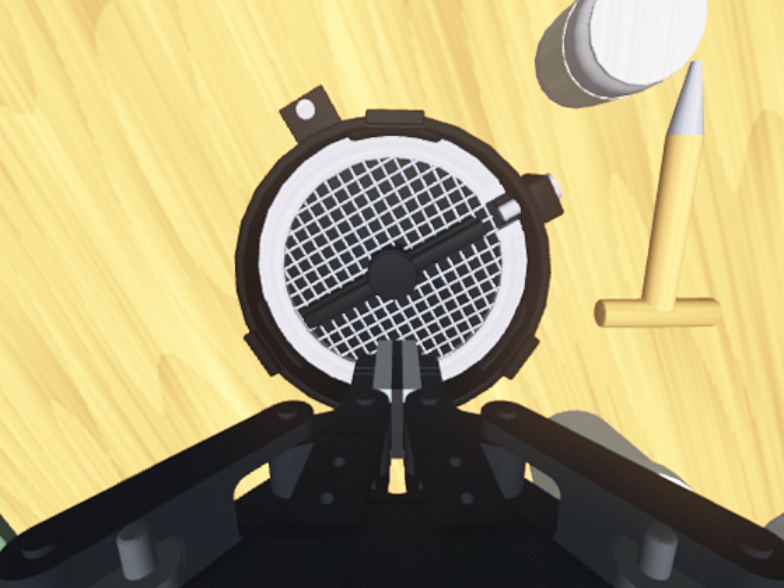

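The insert lies lower and concentric in the drum. The pin at (510,210) is centred in the notch, flush with the ring, and the clip at (395,135) sits over the ring's edge.

```bash
python3 -c "
from cell import env
print(env.finish_job())"
```

```text
the job is handed in; nothing more can be done
None
```

The insert is turned and pressed home, with the pin in the notch and the clips snapped over it. The last wrist picture shows it centred in the drum; the other things on the bench were left alone, and the job was handed in at about 12 s.

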